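# Lay the clamp stand down for new feet

### The arm

A 6-joint arm with a two-finger parallel gripper is mounted at the origin on the work surface. World frame = base frame: x ahead of the robot, y to its left, z up, the work surface at z = 0. Lengths are in m, angles in rad, forces in N, time in s.
With the tool pointing down it reaches from about 0.275 to 0.825 m from the base axis. Payload 5.2 kg.
Tool frame: the origin (TCP) lies midway between the tips of the shut fingers; the grasp point (between the pads) lies behind it (bot.grip_depth is the y of the grasp point in the tool frame, in m); y points along the fingers, z is the direction in which the jaws open and shut, and the axes are right-handed (so a half turn about y gives the same grasp; the last joint's range is limited). The gripper opens to 93 mm and grips with 3 to 60 N. Pads are 15 mm wide; open, the fingers measure 128 mm over their backs; the gripper's body (75 mm by 188 mm) begins 65 mm behind the grasp point.
Start: joints at [-1.338, 0.259, 1.535, -0, 1.348, -0.203], TCP at [0.232, -0.499, 0.219] pointing down, gripper open.
Joint ranges: [-3.14, 3.14], [-0.91, 2.08], [0.19, 2.58], [-1.22, 4.36], [0.22, 2.71], [-3.12, 3.12]. Speed limits (rad/s): [2.57, 2.57, 3.14, 3.14, 3.14, 3.14].

### API

Orientations are given as [roll, pitch, yaw] about the fixed x, y, z axes, in that order (R = Rz(yaw) Ry(pitch) Rx(roll)).
In Python, from rig import readout, cams, order, bot gives the robot as it stands.
- The arm moves only by the shell command python3 -m creep 'ROWS'. ROWS is JSON, a list of rows, each an object of numbers: "jaw": the finger opening in mm, from 0 to 93; "dx", "dy", "dz": the shift along the tool's x, y, z in mm; "wx", "wy", "wz": the turn, a rotation vector about the tool's x, y, z in degrees. A call has 1 to 20 rows; each row is the pose to reach, as a shift and turn from the pose commanded when the call began, along the tool's axes at that moment; what a row does not reach only later rows make up. A row lasts 1/10 s, in which the tool goes at most 50 mm and 8.59 degrees, less where a joint would pass 70% of its speed; a pose out of reach is approached as far as the arm can. A call with a gripper value outside its range is refused whole. The fingers move at their own pace and stop on an object; the grip force is fixed at half the most. Time passes only in rows, so rows that repeat a pose let the fingers close. It gives the time, the measured TCP pose, the force and the opening at its end, in the units of the state.
- readout.state(): the state, without advancing time (a new reading comes with each control period).
- cams.capture(name): name is "side" or "top" or "wrist"; returns a dict with "color" (420x560x3 uint8, red, green, blue), "camera_matrix" (3x3 intrinsics, pixels), "position" and "attitude" of the camera in the world; the wrist camera has in their place "T_tool_cam" (4x4, takes a point from camera to tool coordinates, whose origin is the TCP and whose axes are the tool frame's). Camera axes: x right, y up, looking along -z (the intrinsics and any distortion apply to the point x, -y, -z); pixel columns grow to the right and rows downward; lengths in m; the calibration is good to about 2 mm. The wrist camera is an equidistant fisheye: a pixel r from the principal point sees the ray r / f radians off the axis. A picture is of the moment at which its call begins: read the wrist's pose just before it. There is no depth.
- order.job_done(): hands the job in, once; it reports no verdict.
The state is a dict: "clock": time; "qpos": joint angles; "joint_vel": joint speeds; "tau": joint torques, N m; "eef_pos": TCP position; "orientation": TCP orientation; "contact_force": force on the tool from outside, world axes, zero at the start; "torque": the same for the moment, N m; "width": opening from 0.0 (shut) to 1.0 (fully open).
Only numpy, scipy, OpenCV 4.12 (cv2) and the standard library are available. Lean on these libraries where they do the work, as an engineer would, in place of code of your own. Each camera call takes 0.05 s, during which the arm holds its last target. There are 200 camera calls.

### The job

Push the blue-based clamp stand along the bench until its front edge is flat against the yellow stop. Then tip it forward over the stop by pushing high on its rod, slowly, so that it lies down gently on its side with the rod resting on the black padded bar, ready to have its feet changed. Only push it: do not lift it or let it crash down, and leave everything else on the bench where it is.

Things in the scene. Friction and masses are not known exactly. Their poses are not given: they have to be found in the camera images.
- stand: Clamp stand, 0.55 to 0.9 kg. Blue base 110 (x) by 140 (y) by 18 mm thick, front (+x) and rear edges rounded at radius 9 mm. From its middle rises a 14 mm steel rod, 220 mm high above the bench; a dark 28 x 30 x 26 mm boss on it, centred 85 mm up, has a small screw to +y. Origin: centre of the base's underside; z up the rod, +x roughly towards the stop at the start.
- stand_front_edge (a point): Axis of the base's rounded front edge, at mid-width: 46 mm ahead (+x) of the stand's origin, 9 mm above its underside. The stand turns about this line when tipped against the stop. Its centre of mass is low: let go before about 66 degrees of tilt it swings back upright, beyond that it falls forward.
- stand_rod_top (a point): Centre of the top end of the stand's rod, 220 mm above the stand's origin along its z. The last 12 mm are a red cap, as thick as the rod.
- fixture: Fixed laying-down rest: a yellow stop, and beyond it a black padded bar on a 6 mm aluminium plate. Origin: on the bench, in the middle of the stop's near face (the one towards the stand); +x points across the stop to the bar, y along the stop, z up. The stop is 14 mm high, 12 mm thick, 210 mm long.
- rest_bar (a point): Centre of the black padded bar, at x = 131 mm, z = 64 mm in the fixture's frame. 16 mm in diameter (top 72 mm above the bench), parallel to the stop; usable 57 mm to either side of this point, with an upright horn to 93 mm height at each end. With the front edge against the stop and the rod on the bar, the stand is tilted 80 degrees from upright.
- jar: Bystander, to be left alone: white plastic jar with blue label and lid, 90 dia x 120 tall (mm). Origin: centre of its underside.
- amber_bottle: Bystander, to be left alone: amber glass bottle, 66 dia x 160 tall (mm). Origin: centre of its underside.
- beaker: Bystander, to be left alone: empty glass beaker, 70 dia x 85 tall (mm). Origin: centre of its underside.
- red_cup: Bystander, to be left alone: red plastic cup, 68 dia x 80 tall (mm). Origin: centre of its underside.
- feet_tray: Bystander, to be left alone: small white open tray, 100 x 70 x 28 (mm). Origin: centre of its underside.
- screwdriver: Bystander, to be left alone: screwdriver lying flat, 170 long (mm). Origin: centre of its underside (about mid-length of the tool).
- glove_box: Bystander, to be left alone: green carton, 120 x 230 x 70 (mm). Origin: centre of its underside.
Things that resemble listed ones, but are neither listed nor needed, are in the scene too. Leave any green look-alike of the stand alone.

How it is judged:
By the outcome, as a careful person would: the job done as asked, in the order asked, and still so for the second after the job is handed in, with the robot touching nothing.
It also fails if it takes over 64 s, if anything falls off the work surface, if the arm or the gripper's body presses on something with over 40 N, if the wrist force passes 120 N, or if a joint passes its speed limit or range.

## Working session

There is one attempt and no reset: what is moved stays moved. The work goes in short steps, Python scripts to look and compute and a shell command to move; the robot and the scene stay as the last step left them, time stands still between calls to the robot, and variables do not carry over. Pictures are saved under pics/ and viewed, about 8 in all and at most 12, crops included, and the job is handed in when it is done.

```bash
ls; mkdir -p pics; python3 - <<'E'
from rig import readout,cams,bot
import cv2,numpy as np
s=readout.state();print({k:np.round(v,3) for k,v in s.items()});print(bot.grip_depth)
for n in("side","top"):
    c=cams.capture(n);cv2.imwrite(f"pics/{n}0.png",c["color"][...,::-1]);print(n,[ (k,np.round(v,4).tolist()) for k,v in c.items() if k!="color"])
E
```

```text
pics
{'clock': np.float64(0.0), 'qpos': array([-1.338,  0.259,  1.536, -0.   ,  1.348, -0.203]), 'joint_vel': array([ 0.001, -0.002,  0.   ,  0.   ,  0.   ,  0.001]), 'tau': array([-0.0000e+00, -4.3731e+01, -2.8400e+01,  7.2000e-02,  4.1000e-02,
       -0.0000e+00]), 'eef_pos': array([ 0.232, -0.498,  0.218]), 'orientation': array([-1.573,  0.   , -2.706]), 'contact_force': array([-0.511,  0.694,  0.415]), 'torque': array([-0.   ,  0.023,  0.028]), 'width': np.float64(1.001)}
-0.0188
side [('camera_matrix', [[467.211, 0.0, 284.0017], [0.0, 467.211, 205.0692], [0.0, 0.0, 1.0]]), ('position', [0.0111, 1.2004, 1.1207]), ('attitude', [0.9494, -0.0166, -2.7041])]
top [('camera_matrix', [[414.6562, 0.0, 276.848], [0.0, 414.6562, 209.89], [0.0, 0.0, 1.0]]), ('position', [0.4509, -0.0053, 1.3271]), ('attitude', [0.0852, -0.0143, -1.5502])]
```

View pics/top0.png

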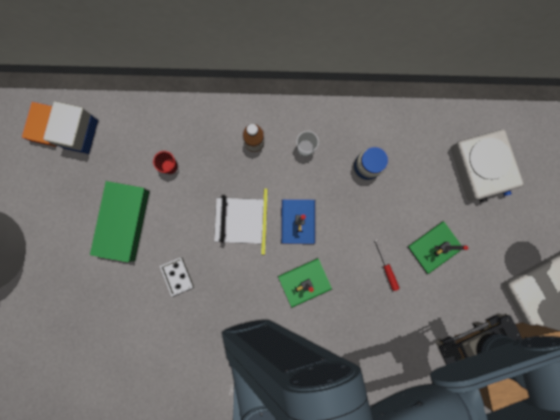

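View pics/side0.png

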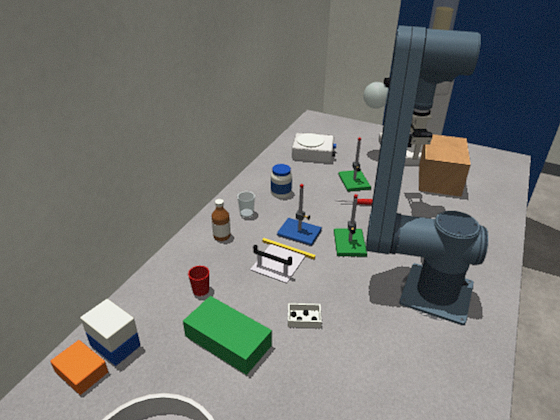

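The top view shows three stands. One has a blue base at (298,222), right beside the yellow stop at (265,221). The other two have green bases, at (305,283) and (435,248), and are look-alikes. The blue one fits the description. The fixture's +x points image-left, which is about world +y. Next I'll measure it and check it in a crop.

```bash
cat > h.py <<'E'
import numpy as np,cv2
from scipy.spatial.transform import Rotation as R
from rig import readout,cams,bot
def rays(c,px):
    px=np.atleast_2d(px).astype(float);K=np.array(c["camera_matrix"])
    d=np.c_[(px[:,0]-K[0,2])/K[0,0],-(px[:,1]-K[1,2])/K[1,1],-np.ones(len(px))]
    return np.array(c["position"]),R.from_euler("xyz",c["attitude"]).apply(d)
def plane(c,px,z):
    p,d=rays(c,px);return p+d*((z-p[2])/d[:,2])[:,None]
def proj(c,P):
    K=np.array(c["camera_matrix"]);q=R.from_euler("xyz",c["attitude"]).inv().apply(np.atleast_2d(P)-c["position"])
    return np.c_[K[0,2]-K[0,0]*q[:,0]/q[:,2],K[1,2]+K[1,1]*q[:,1]/q[:,2]]
def mask(c,h,roi,s=100,v=50):
    x0,x1,y0,y1=roi;hsv=cv2.cvtColor(c["color"],cv2.COLOR_RGB2HSV)
    m=cv2.inRange(hsv,(h[0],s,v),(h[1],255,255));o=np.zeros_like(m);o[y0:y1,x0:x1]=m[y0:y1,x0:x1];return o
def rect(m):
    ys,xs=np.nonzero(m);return cv2.minAreaRect(np.c_[xs,ys].astype(np.float32)),len(xs)
def tri(c1,p1,c2,p2):
    a,u=rays(c1,p1);b,v=rays(c2,p2);u=u[0];v=v[0]
    t=np.linalg.lstsq(np.c_[u,-v],b-a,rcond=None)[0];return (a+u*t[0]+b+v*t[1])/2,np.linalg.norm(a+u*t[0]-b-v*t[1])
E
python3 - <<'E'
from h import *
np.set_printoptions(precision=4,suppress=True)
t=cams.capture("top");s=cams.capture("side")
for n,h,roi,z in(("blue",(105,125),(272,325,190,250),.018),("yel",(22,35),(255,275,180,265),.014)):
    m=mask(t,h,roi);r,k=rect(m);b=plane(t,cv2.boxPoints(r),z);print(n,k,r,"\n",b,b.mean(0))
    ys,xs=np.nonzero(m)
    w=plane(t,np.c_[xs,ys],z)[:,:2]; rr=cv2.minAreaRect((w*1000).astype(np.float32)); print(rr)
# red cap
mt=mask(t,(0,6),(285,312,205,235));mt|=mask(t,(172,180),(285,312,205,235))
ms=mask(s,(0,6),(292,310,178,200));ms|=mask(s,(172,180),(292,310,178,200))
pt,ps=[np.argwhere(m>0)[:,::-1].mean(0) for m in(mt,ms)];print(pt,ps,tri(t,pt,s,ps), (mt>0).sum(),(ms>0).sum())
# bar
g=cv2.cvtColor(t["color"],cv2.COLOR_RGB2GRAY)
m=np.zeros_like(g);m[185:250,210:232]=(g[185:250,210:232]<45)*255
r,k=rect(m);print(k,r,plane(t,cv2.boxPoints(r),.072))
a=cv2.resize(t["color"][180:310,200:330],None,fx=4,fy=4,interpolation=2)
b=cv2.resize(s["color"][170:290,240:370],(280,260),interpolation=2)
o=np.zeros((520,800,3),np.uint8);o[:,:520]=a;o[:260,520:]=b
cv2.imwrite("pics/crop1.png",o[...,::-1])
E
```

```text
blue 1294 ((297.9999694824219, 221.5), (31.999996185302734, 42.99999237060547), 0.0) 
 [[ 0.4589 -0.0401  0.018 ]
 [ 0.595  -0.0375  0.018 ]
 [ 0.5972 -0.1392  0.018 ]
 [ 0.4609 -0.141   0.018 ]] [ 0.528  -0.0894  0.018 ]
((528.0732421875, -89.65484619140625), (136.3262939453125, 101.75408172607422), 1.1196610927581787)
yel 191 ((264.2004699707031, 221.48802185058594), (2.9176669120788574, 65.06797790527344), 2.2906100749969482) 
 [[0.4232 0.0238 0.014 ]
 [0.6297 0.0204 0.014 ]
 [0.6295 0.0111 0.014 ]
 [0.423  0.0146 0.014 ]] [0.5264 0.0175 0.014 ]
((526.3662719726562, 17.504793167114258), (9.262175559997559, 206.4994354248047), 89.05909729003906)
[302.3125 217.0625] [301.25   185.3333] (array([ 0.5289, -0.088 ,  0.215 ]), np.float64(0.0012537127851384858)) 16 12
91 ((223.0961151123047, 218.529052734375), (2.3874053955078125, 45.09272384643555), 2.7927021980285645) [[0.4607 0.1458 0.072 ]
 [0.5974 0.1435 0.072 ]
 [0.5972 0.1363 0.072 ]
 [0.4605 0.1387 0.072 ]]
```

View pics/crop1.png

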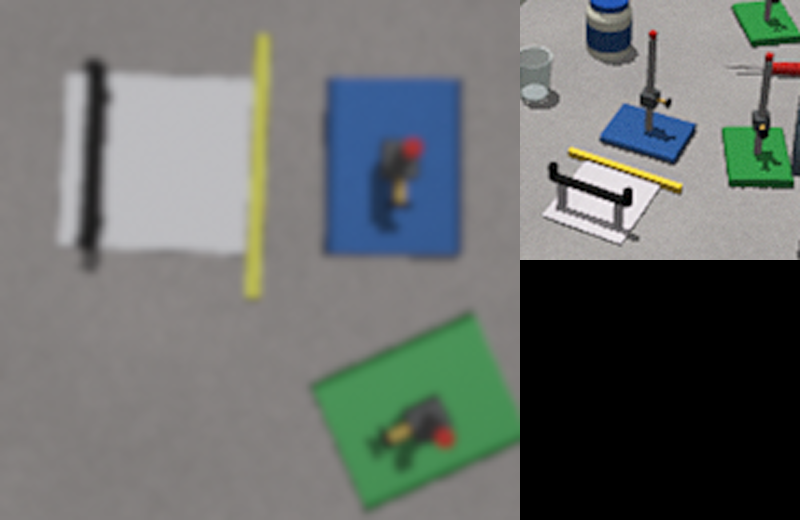

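The crop confirms it: blue base with its screw at (400,190), beside the yellow stop. Next I'll get more precise positions, locate the green neighbour, and see what `bot` offers.

```bash
python3 - <<'E'
from h import *
np.set_printoptions(precision=4,suppress=True)
print([a for a in dir(bot) if a[0]!='_'], [(a,getattr(bot,a)) for a in dir(bot) if a[0]!='_' and not callable(getattr(bot,a))])
import rig;print([a for a in dir(rig) if a[0]!='_'],[a for a in dir(readout) if a[0]!='_'])
t=cams.capture("top");s=cams.capture("side")
m=mask(t,(105,125),(272,325,190,250));ys,xs=np.nonzero(m)
def edge(pts,z):
    w=plane(t,pts,z);k=np.polyfit(w[:,0],w[:,1],1);print(k[0],np.polyval(k,.528))
rows=range(204,240)
edge([(xs[ys==r].min()-.5,r) for r in rows],.012);edge([(xs[ys==r].max()+.5,r) for r in rows],.012)
y=mask(t,(22,35),(255,275,180,265));v,u=np.nonzero(y)
edge([(u[v==r].max()+.5,r) for r in range(195,248)],.012)
edge([(u[v==r].mean(),r) for r in range(195,248)],.014)
g=mask(t,(55,75),(272,345,255,310));r,k=rect(g);print("green",plane(t,cv2.boxPoints(r),.018)[:,:2])
mt=mask(t,(0,6),(295,330,275,300))|mask(t,(172,180),(295,330,275,300))
print("green rod top",plane(t,np.argwhere(mt>0)[:,::-1].mean(0),.215))
E
```

```text
['Unreachable', 'grip_depth'] [('grip_depth', -0.0188)]
['bot', 'cams', 'order', 'readout'] ['state']
0.019647022443110257 -0.03734060757036555
0.012860245278789121 -0.14232297719363357
-0.019734616515643358 0.012981519103137624
-0.019062667099341943 0.01752324248737911
green [[ 0.3553 -0.029 ]
 [ 0.4131 -0.1521]
 [ 0.32   -0.1959]
 [ 0.263  -0.0733]]
green rod top [[ 0.3391 -0.1113  0.215 ]]
```

```bash
cat >> h.py <<'E'
def go(pos,yaw,tilt=0):
    """tool pose: down (roll -90), yaw deg, then tilted by tilt deg about the stop's axis (world): + tips finger tips to -y"""
    s=readout.state();A=R.from_euler("xyz",s["orientation"]);B=R.from_rotvec(-np.radians(tilt)*np.array([1,-.019,0]))*R.from_euler("xyz",[-np.pi/2,0,np.radians(yaw)])
    d=A.inv().apply(np.array(pos)-s["eef_pos"])*1000;w=(A.inv()*B).as_rotvec(degrees=True)
    print("pos",pos,"d",np.round(d,1),"w",np.round(w,2))
E
python3 - <<'E'
from h import *
go([.33,-.42,.34],-155);go([.53,-.24,.34],-91.1);go([.53,-.24,.34],-91.1,-15)
E
```

```text
pos [0.33, -0.42, 0.34] d [-121.8 -121.6  -29.9] w [ 0.04 -0.03 -0.01]
pos [0.53, -0.24, 0.34] d [-379.1 -121.5 -108.6] w [ 3.000e-02 -6.393e+01 -3.000e-02]
pos [0.53, -0.24, 0.34] d [-379.1 -121.5 -108.6] w [ -8.34 -63.55  13.38]
```

```bash
python3 -m creep '[{"dy":-45},{"dy":-90},{"dy":-120},{"dx":-40,"dy":-121,"dz":-12,"wy":-8},{"dx":-80,"dy":-121,"dz":-24,"wx":-1,"wy":-16,"wz":2},{"dx":-120,"dy":-121,"dz":-36,"wx":-2,"wy":-24,"wz":3},{"dx":-165,"dy":-121,"dz":-48,"wx":-4,"wy":-32,"wz":6},{"dx":-210,"dy":-121,"dz":-60,"wx":-5,"wy":-40,"wz":8},{"dx":-255,"dy":-121,"dz":-72,"wx":-6,"wy":-48,"wz":10},{"dx":-300,"dy":-121,"dz":-84,"wx":-7,"wy":-56,"wz":12},{"dx":-340,"dy":-121,"dz":-97,"wx":-8.3,"wy":-63.5,"wz":13.4},{"dx":-379,"dy":-121,"dz":-109,"wx":-8.3,"wy":-63.5,"wz":13.4},{"dx":-379,"dy":-121,"dz":-109,"wx":-8.3,"wy":-63.5,"wz":13.4},{"dx":-379,"dy":-121,"dz":-109,"wx":-8.3,"wy":-63.5,"wz":13.4}]'
python3 - <<'E'
from h import *
print(np.round(readout.state()["qpos"],3))
go([.528,-.19,.10],-91.1,-15);go([.528,-.19,.007],-91.1,-15);go([.528,-.16,.007],-91.1,-15)
for n in("side",):
    cv2.imwrite("pics/side1.png",cams.capture(n)["color"][...,::-1])
E
```

```text
[-1.338  0.259  1.535 -0.     1.348 -0.203]
pos [0.528, -0.19, 0.1] d [-398.4  118.5 -154.6] w [ -8.34 -63.55  13.38]
pos [0.528, -0.19, 0.007] d [-398.4  211.5 -154.5] w [ -8.34 -63.55  13.38]
pos [0.528, -0.16, 0.007] d [-411.   211.5 -181.7] w [ -8.34 -63.55  13.38]invalid input
```

View pics/side1.png

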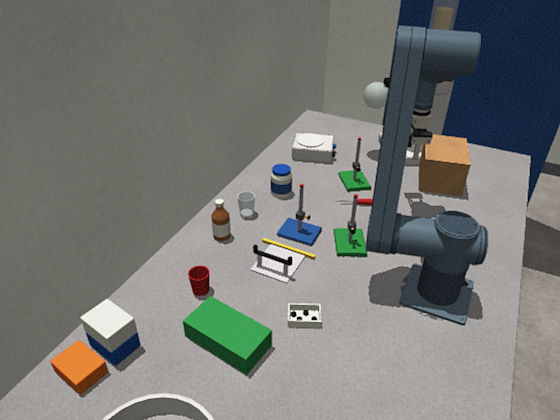

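The call was refused and nothing moved. Each row probably needs all seven keys.

```bash
python3 -m creep '[{"jaw":93,"dx":0,"dy":-45,"dz":0,"wx":0,"wy":0,"wz":0},{"jaw":93,"dx":0,"dy":-90,"dz":0,"wx":0,"wy":0,"wz":0},{"jaw":93,"dx":0,"dy":-120,"dz":0,"wx":0,"wy":0,"wz":0},{"jaw":93,"dx":-40,"dy":-121,"dz":-12,"wx":0,"wy":-8,"wz":1},{"jaw":93,"dx":-80,"dy":-121,"dz":-24,"wx":-1,"wy":-16,"wz":2},{"jaw":93,"dx":-120,"dy":-121,"dz":-36,"wx":-2,"wy":-24,"wz":3},{"jaw":93,"dx":-165,"dy":-121,"dz":-48,"wx":-4,"wy":-32,"wz":6},{"jaw":93,"dx":-210,"dy":-121,"dz":-60,"wx":-5,"wy":-40,"wz":8},{"jaw":93,"dx":-255,"dy":-121,"dz":-72,"wx":-6,"wy":-48,"wz":10},{"jaw":93,"dx":-300,"dy":-121,"dz":-84,"wx":-7,"wy":-56,"wz":12},{"jaw":93,"dx":-340,"dy":-121,"dz":-97,"wx":-8.3,"wy":-63.5,"wz":13.4},{"jaw":93,"dx":-379,"dy":-121,"dz":-109,"wx":-8.3,"wy":-63.5,"wz":13.4},{"jaw":93,"dx":-379,"dy":-121,"dz":-109,"wx":-8.3,"wy":-63.5,"wz":13.4},{"jaw":93,"dx":-379,"dy":-121,"dz":-109,"wx":-8.3,"wy":-63.5,"wz":13.4}]'
python3 - <<'E'
from h import *
print(np.round(readout.state()["qpos"],3))
go([.528,-.20,.10],-91.1,-15);go([.528,-.20,.007],-91.1,-15);go([.528,-.165,.007],-91.1,-15)
for n in("side",):
    cv2.imwrite("pics/side2.png",cams.capture(n)["color"][...,::-1])
E
```

```text
clock: 1.75
eef_pos: [0.53, -0.2392, 0.3393]
orientation: [-1.571, 0.261, -1.589]
contact_force: [-0.2, -0.0, 0.5]
width: 0.997
[-0.742  0.355  1.143  0.201  1.814 -0.692]
pos [0.528, -0.2, 0.1] d [ 23.9 241.3  -2.7] w [0.01 0.05 0.05]
pos [0.528, -0.2, 0.007] d [ 47.9 331.1  -2.7] w [0.01 0.05 0.05]
pos [0.528, -0.165, 0.007] d [ 14.1 340.2  -3.3] w [0.01 0.05 0.05]
```

View pics/side2.png

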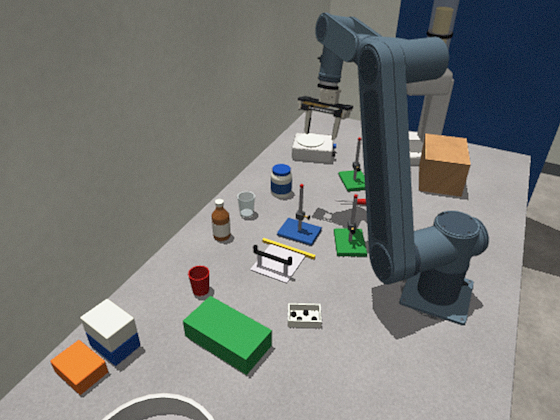

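The tool is behind the stand, leaning back, and the arm is well clear of everything. I'll descend and close in.

```bash
python3 -m creep '[{"jaw":93,"dx":4,"dy":45,"dz":0,"wx":0,"wy":0,"wz":0},{"jaw":93,"dx":9,"dy":90,"dz":-1,"wx":0,"wy":0,"wz":0},{"jaw":93,"dx":13,"dy":135,"dz":-1,"wx":0,"wy":0,"wz":0},{"jaw":93,"dx":18,"dy":180,"dz":-2,"wx":0,"wy":0,"wz":0},{"jaw":93,"dx":24,"dy":225,"dz":-2,"wx":0,"wy":0,"wz":0},{"jaw":93,"dx":30,"dy":260,"dz":-2.7,"wx":0,"wy":0,"wz":0},{"jaw":93,"dx":37,"dy":290,"dz":-2.7,"wx":0,"wy":0,"wz":0},{"jaw":93,"dx":43,"dy":312,"dz":-2.7,"wx":0,"wy":0,"wz":0},{"jaw":93,"dx":48,"dy":330,"dz":-2.7,"wx":0,"wy":0,"wz":0},{"jaw":93,"dx":48,"dy":331,"dz":-2.7,"wx":0,"wy":0,"wz":0},{"jaw":93,"dx":32,"dy":336,"dz":-3,"wx":0,"wy":0,"wz":0},{"jaw":93,"dx":15,"dy":340,"dz":-3.3,"wx":0,"wy":0,"wz":0},{"jaw":93,"dx":15,"dy":340,"dz":-3.3,"wx":0,"wy":0,"wz":0}]'
python3 - <<'E'
from h import *
for y in(-.165,-.145,-.125,-.105,-.100): go([.529,y,.007],-91.1,-15)
E
```

```text
clock: 3.1
eef_pos: [0.5279, -0.1637, 0.0085]
orientation: [-1.57, 0.262, -1.589]
contact_force: [0.1, 0.4, 0.2]
width: 0.999
pos [0.529, -0.165, 0.007] d [1.7 1.1 1.1] w [-0.04  0.07 -0.  ]
pos [0.529, -0.145, 0.007] d [-17.6   6.3   0.7] w [-0.04  0.07 -0.  ]
pos [0.529, -0.125, 0.007] d [-37.   11.5   0.4] w [-0.04  0.07 -0.  ]
pos [0.529, -0.105, 0.007] d [-56.3  16.7   0. ] w [-0.04  0.07 -0.  ]
pos [0.529, -0.1, 0.007] d [-61.1  18.   -0.1] w [-0.04  0.07 -0.  ]
```

```bash
python3 -m creep '[{"jaw":93,"dx":-3,"dy":1,"dz":0,"wx":0,"wy":0,"wz":0},{"jaw":93,"dx":-6,"dy":2,"dz":0,"wx":0,"wy":0,"wz":0},{"jaw":93,"dx":-9,"dy":3,"dz":0,"wx":0,"wy":0,"wz":0},{"jaw":93,"dx":-12,"dy":3.5,"dz":0,"wx":0,"wy":0,"wz":0},{"jaw":93,"dx":-15,"dy":4,"dz":0,"wx":0,"wy":0,"wz":0},{"jaw":93,"dx":-18,"dy":5,"dz":0,"wx":0,"wy":0,"wz":0},{"jaw":93,"dx":-21,"dy":6,"dz":0,"wx":0,"wy":0,"wz":0},{"jaw":93,"dx":-24,"dy":7,"dz":0,"wx":0,"wy":0,"wz":0},{"jaw":93,"dx":-27,"dy":8,"dz":0,"wx":0,"wy":0,"wz":0},{"jaw":93,"dx":-30,"dy":8.5,"dz":0,"wx":0,"wy":0,"wz":0},{"jaw":93,"dx":-33,"dy":9,"dz":0,"wx":0,"wy":0,"wz":0},{"jaw":93,"dx":-36,"dy":10,"dz":0,"wx":0,"wy":0,"wz":0},{"jaw":93,"dx":-39,"dy":11,"dz":0,"wx":0,"wy":0,"wz":0},{"jaw":93,"dx":-42,"dy":12,"dz":0,"wx":0,"wy":0,"wz":0},{"jaw":93,"dx":-45,"dy":12.5,"dz":0,"wx":0,"wy":0,"wz":0},{"jaw":93,"dx":-45,"dy":12.5,"dz":0,"wx":0,"wy":0,"wz":0}]'
python3 - <<'E'
from h import *
t=cams.capture("top");m=mask(t,(105,125),(255,325,190,250));ys,xs=np.nonzero(m);print(len(xs),ys.min(),ys.max())
def edge(pts,z):
    w=plane(t,pts,z);k=np.polyfit(w[:,0],w[:,1],1);print(k[0],np.polyval(k,.528))
edge([(xs[ys==r].min()-.5,r) for r in range(204,240)],.012)
E
```

```text
clock: 4.7
eef_pos: [0.5295, -0.1196, 0.0071]
orientation: [-1.569, 0.261, -1.591]
contact_force: [1.1, -3.3, 1.2]
width: 1.0
1318 198 242
-0.02697808668283509 -0.005390019113461073
```

```bash
python3 -m creep '[{"jaw":93,"dx":-2,"dy":0.5,"dz":0,"wx":0,"wy":0,"wz":0},{"jaw":93,"dx":-4,"dy":1,"dz":0,"wx":0,"wy":0,"wz":0},{"jaw":93,"dx":-6,"dy":1.5,"dz":0,"wx":0,"wy":0,"wz":0},{"jaw":93,"dx":-8,"dy":2,"dz":0,"wx":0,"wy":0,"wz":0},{"jaw":93,"dx":-10,"dy":2.5,"dz":0,"wx":0,"wy":0,"wz":0},{"jaw":93,"dx":-11,"dy":3,"dz":0,"wx":0,"wy":0,"wz":0},{"jaw":93,"dx":-12,"dy":3,"dz":0,"wx":0,"wy":0,"wz":0},{"jaw":93,"dx":-12,"dy":3,"dz":0,"wx":0,"wy":0,"wz":0}]'; python3 -m creep '[{"jaw":93,"dx":-0.5,"dy":0,"dz":0,"wx":0,"wy":0,"wz":0},{"jaw":93,"dx":-1,"dy":0,"dz":0,"wx":0,"wy":0,"wz":0},{"jaw":93,"dx":-1.5,"dy":0,"dz":0,"wx":0,"wy":0,"wz":0},{"jaw":93,"dx":-2,"dy":0.5,"dz":0,"wx":0,"wy":0,"wz":0}]'
```

```text
clock: 5.55
eef_pos: [0.5295, -0.1076, 0.0071]
orientation: [-1.57, 0.261, -1.591]
contact_force: [1.0, -3.7, 0.4]
width: 0.996
clock: 5.95
eef_pos: [0.5293, -0.1053, 0.007]
orientation: [-1.57, 0.261, -1.591]
contact_force: [-1.2, -6.8, 2.1]
width: 0.998
```

```bash
python3 -m creep '[{"jaw":93,"dx":-0.5,"dy":0,"dz":0,"wx":0,"wy":0,"wz":0},{"jaw":93,"dx":-1,"dy":0,"dz":0,"wx":0,"wy":0,"wz":0},{"jaw":93,"dx":-1,"dy":0,"dz":0,"wx":0,"wy":0,"wz":0}]';  python3 - <<'E'
from h import *
t=cams.capture("top");m=mask(t,(105,125),(255,325,190,250));ys,xs=np.nonzero(m);print(len(xs),ys.min(),ys.max())
def edge(pts,z):
    w=plane(t,pts,z);k=np.polyfit(w[:,0],w[:,1],1);print(k[0],np.polyval(k,.528))
edge([(xs[ys==r].min()-.5,r) for r in range(204,240)],.012)
y=mask(t,(22,35),(255,275,180,265));v,u=np.nonzero(y)
edge([(u[v==r].max()+.5,r) for r in range(195,248)],.012)
cv2.imwrite("pics/top3.png",cv2.resize(t["color"][170:280,190:330],None,fx=5,fy=5,interpolation=2)[...,::-1])
E
```

```text
clock: 6.25
eef_pos: [0.5293, -0.1044, 0.0072]
orientation: [-1.57, 0.261, -1.591]
contact_force: [-0.1, -5.2, -1.7]
width: 1.001
1298 198 242
-0.015290312119180024 0.007850767203230441
-0.015497060854932404 0.012564910425495821
```

View pics/top3.png

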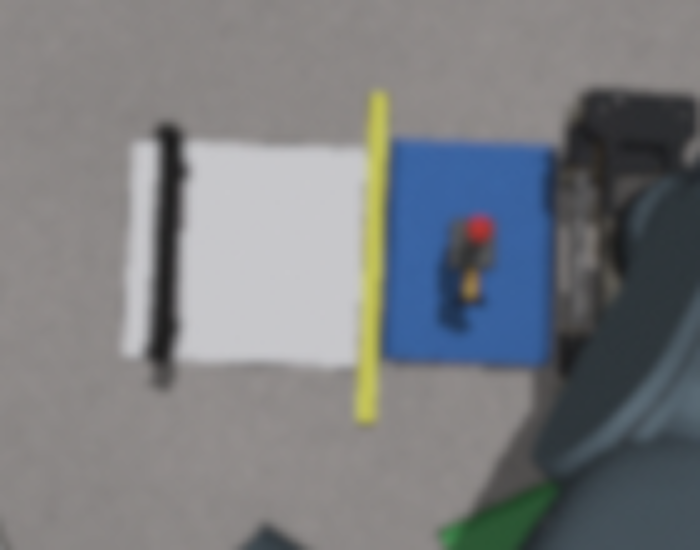

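The base is parallel to the stop, with at most about 3 mm still to go. I'll keep pushing in small steps until the force rises.

```bash
for i in 1; do python3 -m creep '[{"jaw":93,"dx":-0.5,"dy":0,"dz":0,"wx":0,"wy":0,"wz":0},{"jaw":93,"dx":-1,"dy":0,"dz":0,"wx":0,"wy":0,"wz":0},{"jaw":93,"dx":-1,"dy":0,"dz":0,"wx":0,"wy":0,"wz":0}]'; done;  python3 -m creep '[{"jaw":93,"dx":-0.5,"dy":0,"dz":0,"wx":0,"wy":0,"wz":0},{"jaw":93,"dx":-1,"dy":0,"dz":0,"wx":0,"wy":0,"wz":0},{"jaw":93,"dx":-1,"dy":0,"dz":0,"wx":0,"wy":0,"wz":0}]'
```

```text
clock: 6.6
eef_pos: [0.5295, -0.1042, 0.0073]
orientation: [-1.57, 0.26, -1.59]
contact_force: [-0.4, -7.1, -2.6]
width: 0.999
clock: 6.9
eef_pos: [0.5296, -0.1041, 0.0075]
orientation: [-1.57, 0.258, -1.59]
contact_force: [-0.6, -9.5, -4.0]
width: 1.0
```

```bash
python3 -m creep '[{"jaw":93,"dx":-0.5,"dy":0,"dz":0,"wx":0,"wy":0,"wz":0},{"jaw":93,"dx":-1,"dy":0,"dz":0,"wx":0,"wy":0,"wz":0},{"jaw":93,"dx":-1,"dy":0,"dz":0,"wx":0,"wy":0,"wz":0}]'
```

```text
clock: 7.2
eef_pos: [0.5297, -0.1039, 0.0078]
orientation: [-1.569, 0.257, -1.59]
contact_force: [-1.9, -11.9, -3.6]
width: 1.002
```

The base is flush: the TCP no longer advances and the force is rising through 12 N. Now I'll back off, rise, and turn the jaws to straddle the rod top. The rear finger will push it, and the front finger will support the last few degrees.

```bash
python3 -m creep '[{"jaw":93,"dx":10,"dy":-2,"dz":0,"wx":0,"wy":0,"wz":0},{"jaw":93,"dx":30,"dy":-6,"dz":0,"wx":0,"wy":0,"wz":0},{"jaw":93,"dx":55,"dy":-15,"dz":0,"wx":0,"wy":0,"wz":0},{"jaw":93,"dx":70,"dy":-60,"dz":0,"wx":0,"wy":0,"wz":0},{"jaw":93,"dx":70,"dy":-105,"dz":0,"wx":0,"wy":0,"wz":0},{"jaw":93,"dx":70,"dy":-150,"dz":0,"wx":0,"wy":0,"wz":0},{"jaw":93,"dx":70,"dy":-195,"dz":0,"wx":0,"wy":0,"wz":0},{"jaw":93,"dx":70,"dy":-240,"dz":0,"wx":0,"wy":0,"wz":0},{"jaw":93,"dx":70,"dy":-285,"dz":0,"wx":0,"wy":0,"wz":0},{"jaw":93,"dx":70,"dy":-330,"dz":0,"wx":0,"wy":0,"wz":0},{"jaw":40,"dx":70,"dy":-345,"dz":0,"wx":0,"wy":0,"wz":0},{"jaw":40,"dx":70,"dy":-345,"dz":0,"wx":0,"wy":0,"wz":0}]'
python3 - <<'E'
from h import *
np.set_printoptions(precision=4,suppress=True)
t=cams.capture("top");s=cams.capture("side")
def red(c,P):
    u,v=proj(c,P)[0].astype(int);roi=(u-10,u+10,v-12,v+12);return np.argwhere((mask(c,(0,6),roi)|mask(c,(172,180),roi))>0)[:,::-1].mean(0)
P=[.528,-.042,.214];print(tri(t,red(t,P),s,red(s,P)))
m=mask(t,(105,125),(255,325,190,250));ys,xs=np.nonzero(m)
for f,o in((np.min,-.5),(np.max,.5)):
    w=plane(t,[(f(xs[ys==r])+o,r) for r in range(204,240)],.012);k=np.polyfit(w[:,0],w[:,1],1);print(k[0],np.polyval(k,.528))
print(readout.state()["qpos"])
for z in(.33,.25,.2): go([.528,-.042,z],-181.1)
go([.528,-.042,.33],-1.1)
E
```

```text
clock: 8.4
eef_pos: [0.5266, -0.2583, 0.3258]
orientation: [-1.567, 0.26, -1.59]
contact_force: [-0.6, 0.2, -0.7]
width: 0.872
(array([ 0.5318, -0.0415,  0.2145]), np.float64(0.0024829986903030054))
-0.017370806790743678 0.0076702797099963
-0.01328288921511836 -0.09466170047834799
[-0.7687  0.3715  1.1596  0.1962  1.7887 -0.7235]
pos [0.528, -0.042, 0.33] d [-209.7   48.6   -1.9] w [ 11.89  89.4  -11.83]
pos [0.528, -0.042, 0.25] d [-188.9  125.8   -1.9] w [ 11.89  89.4  -11.83]
pos [0.528, -0.042, 0.2] d [-175.8  174.1   -1.9] w [ 11.89  89.4  -11.83]
pos [0.528, -0.042, 0.33] d [-209.7   48.6   -1.9] w [-11.83 -89.46 -11.89]
```

```bash
python3 -m creep '[{"jaw":40,"dx":-19,"dy":4.4,"dz":0,"wx":1,"wy":8,"wz":-1},{"jaw":40,"dx":-38,"dy":8.8,"dz":0,"wx":2.2,"wy":16.3,"wz":-2.2},{"jaw":40,"dx":-57,"dy":13,"dz":0,"wx":3.3,"wy":24.4,"wz":-3.3},{"jaw":40,"dx":-76,"dy":18,"dz":-1,"wx":4.4,"wy":32.5,"wz":-4.4},{"jaw":40,"dx":-95,"dy":22,"dz":-1,"wx":5.5,"wy":40.6,"wz":-5.5},{"jaw":40,"dx":-114,"dy":26,"dz":-1,"wx":6.5,"wy":48.8,"wz":-6.5},{"jaw":40,"dx":-133,"dy":31,"dz":-1,"wx":7.6,"wy":56.9,"wz":-7.6},{"jaw":40,"dx":-152,"dy":35,"dz":-1,"wx":8.6,"wy":65,"wz":-8.6},{"jaw":40,"dx":-171,"dy":40,"dz":-2,"wx":9.7,"wy":73.1,"wz":-9.7},{"jaw":40,"dx":-190,"dy":44,"dz":-2,"wx":10.8,"wy":81.3,"wz":-10.8},{"jaw":40,"dx":-209,"dy":48.5,"dz":-2,"wx":11.9,"wy":89.4,"wz":-11.8},{"jaw":40,"dx":-209,"dy":48.5,"dz":-2,"wx":11.9,"wy":89.4,"wz":-11.8},{"jaw":40,"dx":-209,"dy":48.5,"dz":-2,"wx":11.9,"wy":89.4,"wz":-11.8}]'
python3 - <<'E'
from h import *
s=readout.state();print(np.round(s["qpos"],3),s["eef_pos"],s["width"])
c=cams.capture("wrist");print(c["camera_matrix"],c["T_tool_cam"]);cv2.imwrite("pics/w1.png",c["color"][...,::-1])
K=np.array(c["camera_matrix"]);T=np.array(c["T_tool_cam"])
hsv=cv2.cvtColor(c["color"],cv2.COLOR_RGB2HSV);m=cv2.inRange(hsv,(0,130,60),(6,255,255))|cv2.inRange(hsv,(172,130,60),(180,255,255))
n,l,st,ce=cv2.connectedComponentsWithStats(m);A=R.from_euler("xyz",s["orientation"])
for i in range(1,n):
    if st[i,4]<15: continue
    u=(ce[i]-K[:2,2])/K[0,0];r=np.linalg.norm(u);d=np.array([*(np.sin(r)*u/r),np.cos(r)]);d=d*[1,-1,-1]
    o=s["eef_pos"]+A.apply(T[:3,3]);d=A.apply(T[:3,:3]@d);print(ce[i],st[i],o+d*(.218-o[2])/d[2])
for z in(.26,.2): go([.5305,-.0415,z],-181.1)
E
```

```text
clock: 9.8
eef_pos: [0.5276, -0.0428, 0.3286]
orientation: [-1.57, -0.001, 3.127]
contact_force: [-0.2, -0.5, 0.6]
width: 0.433
[-2.910e-01  1.720e-01  1.382e+00 -1.000e-03  1.589e+00  1.294e+00] [ 0.52762853 -0.04279839  0.32863281] 0.4328799990338543
[[325.1922621    0.         278.40615056]
 [  0.         325.1922621  216.80715799]
 [  0.           0.           1.        ]] [[-2.71842958e-04 -9.67639146e-01 -2.52337886e-01 -7.00240769e-02]
 [-1.17382619e-03  2.52338031e-01 -9.67638435e-01 -1.65857844e-01]
 [ 9.99999274e-01  3.31551255e-05 -1.20443649e-03  7.53641951e-04]
 [ 0.00000000e+00  0.00000000e+00  0.00000000e+00  1.00000000e+00]]
[46.94372802 88.32063306] [  22   67   53   41 1706] [0.6622824  0.18684282 0.218     ]
[276.42076503 206.73770492] [269 199  15  16 183] [ 0.53447956 -0.04238405  0.218     ]
[464.58146965 266.66134185] [457 252  16  33 313] [ 0.4685497  -0.23831589  0.218     ]
pos [0.5305, -0.0415, 0.26] d [-2.7 69.  -2.2] w [-0.08  0.19  0.04]
pos [0.5305, -0.0415, 0.2] d [ -2.8 129.   -2.3] w [-0.08  0.19  0.04]
```

View pics/w1.png

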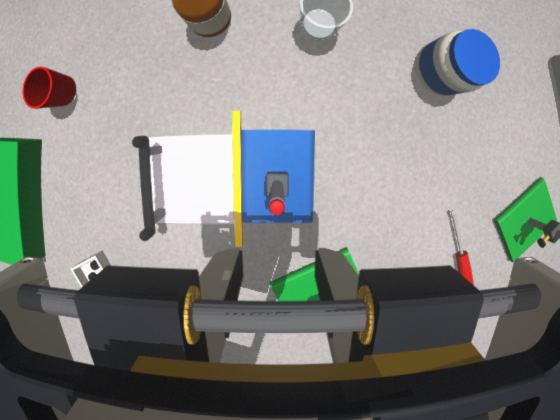

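The wrist view shows the red cap at (276,207), which casts to about (0.533, −0.042). The base is flush with the stop at (238,180). I'll lower the straddling fingers 20 mm over the rod top and work out the arc.

```bash
python3 -m creep '[{"jaw":40,"dx":-4,"dy":20,"dz":-1,"wx":0,"wy":0,"wz":0},{"jaw":40,"dx":-5,"dy":45,"dz":-1.5,"wx":0,"wy":0,"wz":0},{"jaw":40,"dx":-5,"dy":70,"dz":-1.5,"wx":0,"wy":0,"wz":0},{"jaw":40,"dx":-5,"dy":90,"dz":-1.5,"wx":0,"wy":0,"wz":0},{"jaw":40,"dx":-5,"dy":110,"dz":-1.5,"wx":0,"wy":0,"wz":0},{"jaw":40,"dx":-5,"dy":129,"dz":-1.5,"wx":0,"wy":0,"wz":0},{"jaw":40,"dx":-5,"dy":129,"dz":-1.5,"wx":0,"wy":0,"wz":0}]'
cat >> h.py <<'E'
def arc(ths,ph=lambda t:.62*t,y0=-.042,x0=.532):
    for t in ths:
        a=np.radians(t);f=-.046*np.cos(a)+.191*np.sin(a)+.046;u=.009+.046*np.sin(a)+.191*np.cos(a)
        print(t,end=" ");go([x0+.019*f,y0+f,u],-181.1,ph(t))
E
python3 - <<'E'
from h import *
np.set_printoptions(suppress=True)
arc(range(0,41,5))
E
```

```text
clock: 10.55
eef_pos: [0.5314, -0.0432, 0.1982]
orientation: [-1.57, -0.005, 3.122]
contact_force: [-0.1, 0.7, -0.6]
width: 0.431
0 pos [np.float64(0.532), np.float64(-0.042), np.float64(0.2)] d [-0.6 -1.8 -1.2] w [-0.03 -0.02  0.26]
5 pos [np.float64(0.5323196140242991), np.float64(-0.02517820924741759), np.float64(0.20328235150191568)] d [ -0.6  -5.1 -18.1] w [ 3.07 -0.01  0.26]
10 pos [np.float64(0.5326434472606206), np.float64(-0.008134354704177879), np.float64(0.20508609699801053)] d [ -0.5  -6.9 -35.1] w [ 6.17 -0.    0.26]
15 pos [np.float64(0.5329690351425004), np.float64(0.009001849605284315), np.float64(0.205397508895928)] d [ -0.5  -7.2 -52.2] w [9.27 0.   0.26]
20 pos [np.float64(0.533293899749562), np.float64(0.026099986819050937), np.float64(0.20421421716308927)] d [ -0.5  -6.1 -69.3] w [12.37  0.01  0.26]
25 pos [np.float64(0.533615568665987), np.float64(0.0430299297887877), np.float64(0.20154522736407232)] d [ -0.5  -3.4 -86.3] w [15.48  0.02  0.26]
30 pos [np.float64(0.5339315937970924), np.float64(0.05966283142591581), np.float64(0.1974108521228278)] d [  -0.5    0.7 -102.9] w [18.58  0.03  0.26]
35 pos [np.float64(0.5342395700008093), np.float64(0.07587210530575617), np.float64(0.19184255653134555)] d [  -0.6    6.3 -119.1] w [21.68  0.03  0.26]
40 pos [np.float64(0.5345371533922665), np.float64(0.09153438906665601), np.float64(0.1848827186813056)] d [  -0.6   13.2 -134.8] w [24.78  0.04  0.26]
```

```bash
python3 -m creep '[{"jaw":40,"dx":-0.5,"dy":-2.5,"dz":-4,"wx":0.6,"wy":0,"wz":0},{"jaw":40,"dx":-0.5,"dy":-3,"dz":-8,"wx":1.2,"wy":0,"wz":0},{"jaw":40,"dx":-0.5,"dy":-4,"dz":-11.5,"wx":1.9,"wy":0,"wz":0},{"jaw":40,"dx":-0.5,"dy":-4.5,"dz":-15,"wx":2.5,"wy":0,"wz":0},{"jaw":40,"dx":-0.5,"dy":-5,"dz":-18,"wx":3.1,"wy":0,"wz":0},{"jaw":40,"dx":-0.5,"dy":-5.5,"dz":-21.5,"wx":3.7,"wy":0,"wz":0},{"jaw":40,"dx":-0.5,"dy":-6,"dz":-25,"wx":4.3,"wy":0,"wz":0},{"jaw":40,"dx":-0.5,"dy":-6.3,"dz":-28.5,"wx":5,"wy":0,"wz":0},{"jaw":40,"dx":-0.5,"dy":-6.6,"dz":-32,"wx":5.6,"wy":0,"wz":0},{"jaw":40,"dx":-0.5,"dy":-6.9,"dz":-35,"wx":6.2,"wy":0,"wz":0},{"jaw":40,"dx":-0.5,"dy":-7,"dz":-38.5,"wx":6.8,"wy":0,"wz":0},{"jaw":40,"dx":-0.5,"dy":-7,"dz":-42,"wx":7.4,"wy":0,"wz":0},{"jaw":40,"dx":-0.5,"dy":-7.1,"dz":-45.5,"wx":8.1,"wy":0,"wz":0},{"jaw":40,"dx":-0.5,"dy":-7.2,"dz":-49,"wx":8.7,"wy":0,"wz":0},{"jaw":40,"dx":-0.5,"dy":-7.2,"dz":-52,"wx":9.3,"wy":0,"wz":0},{"jaw":40,"dx":-0.5,"dy":-7,"dz":-55.5,"wx":9.9,"wy":0,"wz":0},{"jaw":40,"dx":-0.5,"dy":-6.8,"dz":-59,"wx":10.5,"wy":0,"wz":0},{"jaw":40,"dx":-0.5,"dy":-6.6,"dz":-62.5,"wx":11.2,"wy":0,"wz":0},{"jaw":40,"dx":-0.5,"dy":-6.4,"dz":-66,"wx":11.8,"wy":0,"wz":0},{"jaw":40,"dx":-0.5,"dy":-6.1,"dz":-69,"wx":12.4,"wy":0,"wz":0}]'
python3 - <<'E'
from h import *
np.set_printoptions(suppress=True)
print(np.round(readout.state()["qpos"],3))
s=cams.capture("side");cv2.imwrite("pics/side3.png",cv2.resize(s["color"][130:300,200:400],None,fx=4,fy=3.5,interpolation=2)[...,::-1])
arc(range(20,61,5))
E
```

```text
clock: 12.55
eef_pos: [0.5355, 0.0268, 0.2073]
orientation: [-1.351, 0.002, 3.122]
contact_force: [-0.1, -1.9, 2.6]
width: 0.429
[-0.008  0.267  1.574 -0.228  1.308  1.643]
20 pos [np.float64(0.533293899749562), np.float64(0.026099986819050937), np.float64(0.20421421716308927)] d [2.1 3.1 0.6] w [-0.17 -0.02 -0.09]
25 pos [np.float64(0.533615568665987), np.float64(0.0430299297887877), np.float64(0.20154522736407232)] d [  2.1   2.1 -16.5] w [ 2.93 -0.03 -0.09]
30 pos [np.float64(0.5339315937970924), np.float64(0.05966283142591581), np.float64(0.1974108521228278)] d [  2.1   2.5 -33.6] w [ 6.03 -0.03 -0.09]
35 pos [np.float64(0.5342395700008093), np.float64(0.07587210530575617), np.float64(0.19184255653134555)] d [  2.2   4.4 -50.7] w [ 9.13 -0.03 -0.08]
40 pos [np.float64(0.5345371533922665), np.float64(0.09153438906665601), np.float64(0.1848827186813056)] d [  2.2   7.8 -67.5] w [12.23 -0.03 -0.08]
45 pos [np.float64(0.534822079182169), np.float64(0.10653048327204936), np.float64(0.1765843071412118)] d [  2.2  12.6 -83.9] w [15.33 -0.04 -0.08]
50 pos [np.float64(0.5350921789132128), np.float64(0.12074625859014396), np.float64(0.167010477833602)] d [  2.2  18.8 -99.9] w [18.43 -0.04 -0.08]
55 pos [np.float64(0.5353453969633539), np.float64(0.1340735243870493), np.float64(0.15623409338034344)] d [   2.2   26.5 -115.2] w [21.53 -0.04 -0.08]
60 pos [np.float64(0.5355798061903337), np.float64(0.14641085212282776), np.float64(0.1443371685740842)] d [   2.2   35.4 -129.9] w [24.63 -0.04 -0.08]
```

View pics/side3.png

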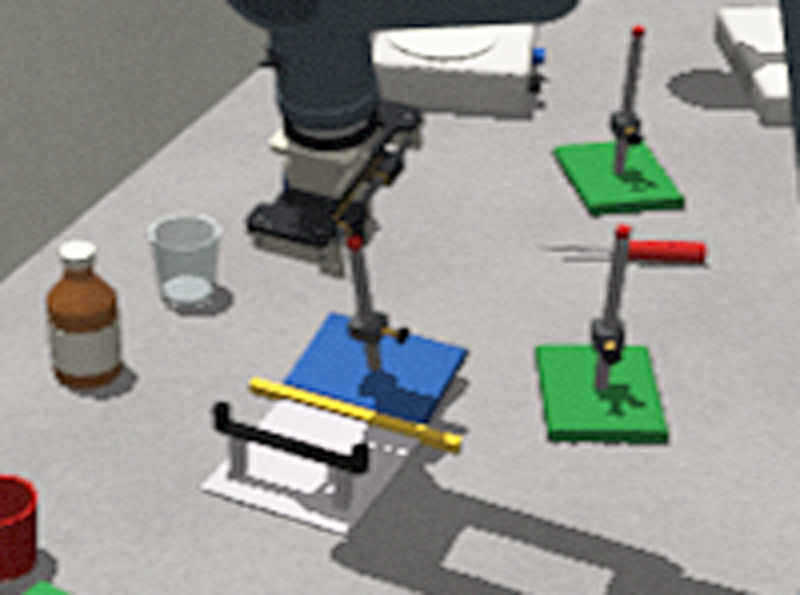

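The picture shows the base pivoting on the stop, about 17° tipped, with the rear finger pushing just below the red cap at (355,243). Continuing the arc.

```bash
python3 -m creep '[{"jaw":40,"dx":0,"dy":1,"dz":-3,"wx":0.5,"wy":0,"wz":0},{"jaw":40,"dx":0.5,"dy":1.5,"dz":-6.5,"wx":1.1,"wy":0,"wz":0},{"jaw":40,"dx":1,"dy":2,"dz":-10,"wx":1.7,"wy":0,"wz":0},{"jaw":40,"dx":1.5,"dy":2,"dz":-13,"wx":2.3,"wy":0,"wz":0},{"jaw":40,"dx":2,"dy":2.1,"dz":-16.5,"wx":2.9,"wy":0,"wz":0},{"jaw":40,"dx":2,"dy":2.1,"dz":-20,"wx":3.5,"wy":0,"wz":0},{"jaw":40,"dx":2,"dy":2.2,"dz":-23.5,"wx":4.2,"wy":0,"wz":0},{"jaw":40,"dx":2,"dy":2.3,"dz":-27,"wx":4.8,"wy":0,"wz":0},{"jaw":40,"dx":2,"dy":2.4,"dz":-30,"wx":5.4,"wy":0,"wz":0},{"jaw":40,"dx":2,"dy":2.5,"dz":-33.5,"wx":6,"wy":0,"wz":0},{"jaw":40,"dx":2,"dy":2.8,"dz":-37,"wx":6.6,"wy":0,"wz":0},{"jaw":40,"dx":2,"dy":3.1,"dz":-40.5,"wx":7.3,"wy":0,"wz":0},{"jaw":40,"dx":2,"dy":3.5,"dz":-44,"wx":7.9,"wy":0,"wz":0},{"jaw":40,"dx":2,"dy":4,"dz":-47,"wx":8.5,"wy":0,"wz":0},{"jaw":40,"dx":2,"dy":4.4,"dz":-50.5,"wx":9.1,"wy":0,"wz":0},{"jaw":40,"dx":2,"dy":5,"dz":-54,"wx":9.7,"wy":0,"wz":0},{"jaw":40,"dx":2,"dy":5.6,"dz":-57.5,"wx":10.4,"wy":0,"wz":0},{"jaw":40,"dx":2,"dy":6.3,"dz":-61,"wx":11,"wy":0,"wz":0},{"jaw":40,"dx":2,"dy":7,"dz":-64,"wx":11.6,"wy":0,"wz":0},{"jaw":40,"dx":2,"dy":7.8,"dz":-67.5,"wx":12.2,"wy":0,"wz":0}]'
python3 - <<'E'
from h import *
print(np.round(readout.state()["qpos"],3))
arc(range(40,61,5))
E
```

```text
clock: 14.6
eef_pos: [0.5348, 0.0909, 0.185]
orientation: [-1.138, 0.002, 3.122]
contact_force: [0.4, 0.4, 2.1]
width: 0.431
[ 0.238  0.381  1.532 -0.427  1.364  1.947]
40 pos [np.float64(0.5345371533922665), np.float64(0.09153438906665601), np.float64(0.1848827186813056)] d [ 0.3 -0.2 -0.6] w [ 0.02 -0.07 -0.08]
45 pos [np.float64(0.534822079182169), np.float64(0.10653048327204936), np.float64(0.1765843071412118)] d [  0.3   1.1 -17.7] w [ 3.12 -0.08 -0.08]
50 pos [np.float64(0.5350921789132128), np.float64(0.12074625859014396), np.float64(0.167010477833602)] d [  0.4   3.8 -34.7] w [ 6.22 -0.08 -0.07]
55 pos [np.float64(0.5353453969633539), np.float64(0.1340735243870493), np.float64(0.15623409338034344)] d [  0.4   8.  -51.3] w [ 9.32 -0.08 -0.07]
60 pos [np.float64(0.5355798061903337), np.float64(0.14641085212282776), np.float64(0.1443371685740842)] d [  0.4  13.6 -67.5] w [12.42 -0.08 -0.07]
```

```bash
cat >> h.py <<'E'
def cap(tag=None):
    s=cams.capture("side");best=None
    m=mask(s,(0,6),(215,345,140,290),130)|mask(s,(172,180),(215,345,140,290),130)
    n,l,st,ce=cv2.connectedComponentsWithStats(m)
    for i in range(1,n):
        p,d=rays(s,ce[i]);q=p+d[0]*((.535-p[0])/d[0][0]);print("red",ce[i].round(1),st[i,4],"at x=.535:",q.round(4),end=" ")
        # tilt from cap centre 214 mm up the rod
        print("tilt",np.degrees(np.arctan2(q[1]-.004,q[2]-.009)+np.arctan2(46,205)).round(1),"r",np.hypot(q[1]-.004,q[2]-.009).round(4))
    if tag: cv2.imwrite(tag,cv2.resize(s["color"][130:300,200:400],None,fx=4,fy=3.5,interpolation=2)[...,::-1])
E
python3 -c "
from h import *
cap()"
```

```text
red [280. 215.] 1 at x=.535: [0.535  0.0752 0.1913] tilt 34.0 r 0.1957
```

```bash
python3 -m creep '[{"jaw":40,"dx":0,"dy":0,"dz":-4,"wx":0.6,"wy":0,"wz":0},{"jaw":40,"dx":0,"dy":0.2,"dz":-7.5,"wx":1.2,"wy":0,"wz":0},{"jaw":40,"dx":0,"dy":0.5,"dz":-11,"wx":1.9,"wy":0,"wz":0},{"jaw":40,"dx":0,"dy":0.8,"dz":-14.3,"wx":2.5,"wy":0,"wz":0},{"jaw":40,"dx":0,"dy":1.1,"dz":-17.7,"wx":3.1,"wy":0,"wz":0},{"jaw":40,"dx":0,"dy":1.6,"dz":-21,"wx":3.7,"wy":0,"wz":0},{"jaw":40,"dx":0,"dy":2.1,"dz":-24.5,"wx":4.3,"wy":0,"wz":0},{"jaw":40,"dx":0,"dy":2.6,"dz":-28,"wx":5,"wy":0,"wz":0},{"jaw":40,"dx":0,"dy":3.2,"dz":-31.3,"wx":5.6,"wy":0,"wz":0},{"jaw":40,"dx":0,"dy":3.8,"dz":-34.7,"wx":6.2,"wy":0,"wz":0},{"jaw":40,"dx":0,"dy":4.5,"dz":-38,"wx":6.8,"wy":0,"wz":0},{"jaw":40,"dx":0,"dy":5.3,"dz":-41.3,"wx":7.4,"wy":0,"wz":0},{"jaw":40,"dx":0,"dy":6.1,"dz":-44.7,"wx":8.1,"wy":0,"wz":0},{"jaw":40,"dx":0,"dy":7,"dz":-48,"wx":8.7,"wy":0,"wz":0},{"jaw":40,"dx":0,"dy":8,"dz":-51.3,"wx":9.3,"wy":0,"wz":0},{"jaw":40,"dx":0,"dy":9,"dz":-54.5,"wx":9.9,"wy":0,"wz":0},{"jaw":40,"dx":0,"dy":10,"dz":-57.8,"wx":10.5,"wy":0,"wz":0},{"jaw":40,"dx":0,"dy":11.2,"dz":-61,"wx":11.2,"wy":0,"wz":0},{"jaw":40,"dx":0,"dy":12.4,"dz":-64.3,"wx":11.8,"wy":0,"wz":0},{"jaw":40,"dx":0,"dy":13.6,"dz":-67.5,"wx":12.4,"wy":0,"wz":0}]'
python3 - <<'E'
from h import *
print(np.round(readout.state()["qpos"],3))
cap("pics/side4.png")
arc([60,63,66,69,72,75,78,80,82,84])
E
```

```text
clock: 16.65
eef_pos: [0.536, 0.1464, 0.1442]
orientation: [-0.922, 0.002, 3.122]
contact_force: [-0.0, -0.2, 1.3]
width: 0.434
[ 0.428  0.563  1.452 -0.581  1.464  2.184]
red [270.2 235.2] 5 at x=.535: [0.535  0.1482 0.1585] tilt 56.6 r 0.2077
60 pos [np.float64(0.5355798061903337), np.float64(0.14641085212282776), np.float64(0.1443371685740842)] d [ 0.1 -0.4  0.9] w [ 0.   -0.03 -0.03]
63 pos [np.float64(0.5357106749795073), np.float64(0.15329868313195907), np.float64(0.13669848556291836)] d [ 0.1  1.5 -9.2] w [ 1.86 -0.03 -0.03]
66 pos [np.float64(0.5358337686397368), np.float64(0.15977729682824995), np.float64(0.12870978987903747)] d [  0.1   4.  -19.2] w [ 3.72 -0.03 -0.03]
69 pos [np.float64(0.5359487497798557), np.float64(0.1658289357818817), np.float64(0.12039297798202364)] d [  0.1   6.9 -29. ] w [ 5.59 -0.03 -0.03]
72 pos [np.float64(0.5360553032445514), np.float64(0.17143701287112675), np.float64(0.11177084567519202)] d [  0.2  10.4 -38.7] w [ 7.45 -0.03 -0.02]
75 pos [np.float64(0.5361531369781835), np.float64(0.17658615674649605), np.float64(0.1028670256238786)] d [  0.2  14.4 -48.2] w [ 9.31 -0.03 -0.02]
78 pos [np.float64(0.5362419828252882), np.float64(0.1812622539625399), np.float64(0.09370592257994712)] d [  0.2  18.9 -57.5] w [11.17 -0.03 -0.02]
80 pos [np.float64(0.5362960988284005), np.float64(0.18411046465265293), np.float64(0.08746795857294529)] d [  0.2  22.1 -63.5] w [12.41 -0.03 -0.02]
82 pos [np.float64(0.5363460455312241), np.float64(0.18673923848547694), np.float64(0.08113439344548475)] d [  0.2  25.6 -69.4] w [13.65 -0.03 -0.02]
84 pos [np.float64(0.5363917620813956), np.float64(0.18914537270502815), np.float64(0.07471294367106238)] d [  0.2  29.2 -75.2] w [14.89 -0.03 -0.02]
```

View pics/side4.png

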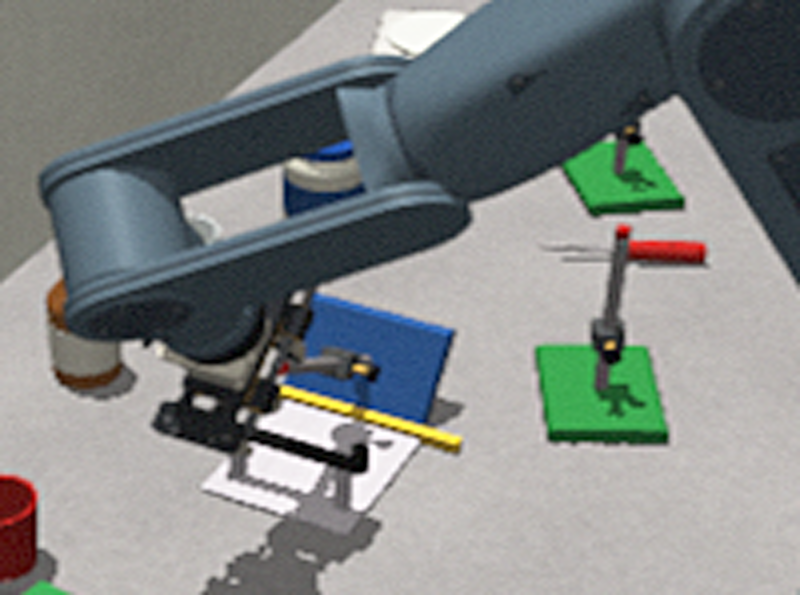

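The stand is at about 57° and the rod is still between the fingers. I'll narrow the jaws to 35 mm for less slack and go slower through the 66° balance point.

```bash
python3 -m creep '[{"jaw":39,"dx":0,"dy":0,"dz":0,"wx":0,"wy":0,"wz":0},{"jaw":38,"dx":0,"dy":0,"dz":0,"wx":0,"wy":0,"wz":0},{"jaw":37,"dx":0,"dy":0,"dz":0,"wx":0,"wy":0,"wz":0},{"jaw":36,"dx":0,"dy":0,"dz":-1,"wx":0.2,"wy":0,"wz":0},{"jaw":35,"dx":0,"dy":0.3,"dz":-2.5,"wx":0.5,"wy":0,"wz":0},{"jaw":35,"dx":0,"dy":0.6,"dz":-4.2,"wx":0.8,"wy":0,"wz":0},{"jaw":35,"dx":0,"dy":0.9,"dz":-5.9,"wx":1.2,"wy":0,"wz":0},{"jaw":35,"dx":0,"dy":1.2,"dz":-7.5,"wx":1.5,"wy":0,"wz":0},{"jaw":35,"dx":0,"dy":1.5,"dz":-9.2,"wx":1.9,"wy":0,"wz":0},{"jaw":35,"dx":0,"dy":1.9,"dz":-10.9,"wx":2.2,"wy":0,"wz":0},{"jaw":35,"dx":0,"dy":2.3,"dz":-12.5,"wx":2.5,"wy":0,"wz":0},{"jaw":35,"dx":0,"dy":2.7,"dz":-14.2,"wx":2.8,"wy":0,"wz":0},{"jaw":35,"dx":0,"dy":3.1,"dz":-15.9,"wx":3.1,"wy":0,"wz":0},{"jaw":35,"dx":0,"dy":3.5,"dz":-17.5,"wx":3.4,"wy":0,"wz":0},{"jaw":35,"dx":0,"dy":4,"dz":-19.2,"wx":3.7,"wy":0,"wz":0},{"jaw":35,"dx":0,"dy":4.5,"dz":-20.8,"wx":4,"wy":0,"wz":0},{"jaw":35,"dx":0,"dy":5,"dz":-22.5,"wx":4.3,"wy":0,"wz":0},{"jaw":35,"dx":0,"dy":5.4,"dz":-24.1,"wx":4.6,"wy":0,"wz":0},{"jaw":35,"dx":0,"dy":5.9,"dz":-25.7,"wx":5,"wy":0,"wz":0},{"jaw":35,"dx":0,"dy":6.4,"dz":-27.4,"wx":5.3,"wy":0,"wz":0}]'
python3 - <<'E'
from h import *
cap()
arc([69,72,75,78,80])
E
```

```text
clock: 18.7
eef_pos: [0.5364, 0.1643, 0.1227]
orientation: [-0.83, 0.002, 3.122]
contact_force: [0.4, 0.7, 0.8]
width: 0.376
red [267.5 244.5] 6 at x=.535: [0.535  0.1679 0.1341] tilt 65.3 r 0.2062
69 pos [np.float64(0.5359487497798557), np.float64(0.1658289357818817), np.float64(0.12039297798202364)] d [ 0.4  0.5 -2.3] w [ 0.32 -0.06 -0.03]
72 pos [np.float64(0.5360553032445514), np.float64(0.17143701287112675), np.float64(0.11177084567519202)] d [  0.4   3.  -12.2] w [ 2.18 -0.07 -0.03]
75 pos [np.float64(0.5361531369781835), np.float64(0.17658615674649605), np.float64(0.1028670256238786)] d [  0.4   6.1 -22.1] w [ 4.04 -0.07 -0.03]
78 pos [np.float64(0.5362419828252882), np.float64(0.1812622539625399), np.float64(0.09370592257994712)] d [  0.4   9.7 -31.7] w [ 5.9  -0.07 -0.03]
80 pos [np.float64(0.5362960988284005), np.float64(0.18411046465265293), np.float64(0.08746795857294529)] d [  0.4  12.4 -38. ] w [ 7.14 -0.07 -0.03]
```

```bash
python3 -m creep '[{"jaw":35,"dx":0,"dy":0.3,"dz":-1.6,"wx":0.3,"wy":0,"wz":0},{"jaw":35,"dx":0,"dy":0.7,"dz":-3.2,"wx":0.5,"wy":0,"wz":0},{"jaw":35,"dx":0,"dy":1.1,"dz":-4.8,"wx":0.8,"wy":0,"wz":0},{"jaw":35,"dx":0,"dy":1.5,"dz":-6.4,"wx":1.1,"wy":0,"wz":0},{"jaw":35,"dx":0,"dy":1.9,"dz":-8,"wx":1.4,"wy":0,"wz":0},{"jaw":35,"dx":0,"dy":2.3,"dz":-9.6,"wx":1.7,"wy":0,"wz":0},{"jaw":35,"dx":0,"dy":2.7,"dz":-11.2,"wx":2,"wy":0,"wz":0},{"jaw":35,"dx":0,"dy":3.2,"dz":-12.8,"wx":2.3,"wy":0,"wz":0},{"jaw":35,"dx":0,"dy":3.7,"dz":-14.4,"wx":2.6,"wy":0,"wz":0},{"jaw":35,"dx":0,"dy":4.2,"dz":-16,"wx":2.9,"wy":0,"wz":0},{"jaw":35,"dx":0,"dy":4.7,"dz":-17.6,"wx":3.2,"wy":0,"wz":0},{"jaw":35,"dx":0,"dy":5.2,"dz":-19.2,"wx":3.5,"wy":0,"wz":0},{"jaw":35,"dx":0,"dy":5.7,"dz":-20.8,"wx":3.8,"wy":0,"wz":0},{"jaw":35,"dx":0,"dy":6.2,"dz":-22.4,"wx":4.1,"wy":0,"wz":0},{"jaw":35,"dx":0,"dy":6.8,"dz":-24,"wx":4.4,"wy":0,"wz":0},{"jaw":35,"dx":0,"dy":7.4,"dz":-25.6,"wx":4.7,"wy":0,"wz":0},{"jaw":35,"dx":0,"dy":8,"dz":-27.2,"wx":5,"wy":0,"wz":0},{"jaw":35,"dx":0,"dy":8.6,"dz":-28.8,"wx":5.3,"wy":0,"wz":0},{"jaw":35,"dx":0,"dy":9.2,"dz":-30.4,"wx":5.6,"wy":0,"wz":0},{"jaw":35,"dx":0,"dy":9.7,"dz":-31.7,"wx":5.9,"wy":0,"wz":0}]'
python3 - <<'E'
from h import *
print(readout.state()["qpos"].round(3));cap()
arc([78,80,82,84,86],lambda t:min(.62*t,50))
E
```

```text
clock: 20.75
eef_pos: [0.5368, 0.1811, 0.0942]
orientation: [-0.727, 0.002, 3.122]
contact_force: [0.2, 0.6, -0.9]
width: 0.379
[ 0.542  0.755  1.362 -0.686  1.564  2.335]
red [264. 258.] 7 at x=.535: [0.535  0.1935 0.0962] tilt 77.9 r 0.2086
78 pos [np.float64(0.5362419828252882), np.float64(0.1812622539625399), np.float64(0.09370592257994712)] d [ 0.4  0.  -0.1] w [-0.   -0.07 -0.03]
80 pos [np.float64(0.5362960988284005), np.float64(0.18411046465265293), np.float64(0.08746795857294529)] d [ 0.5  2.  -6.6] w [ 1.24 -0.07 -0.03]
82 pos [np.float64(0.5363460455312241), np.float64(0.18673923848547694), np.float64(0.08113439344548475)] d [  0.5   4.3 -13.1] w [ 1.64 -0.07 -0.03]
84 pos [np.float64(0.5363917620813956), np.float64(0.18914537270502815), np.float64(0.07471294367106238)] d [  0.5   6.7 -19.5] w [ 1.64 -0.07 -0.03]
86 pos [np.float64(0.5364331927803405), np.float64(0.19132593580739662), np.float64(0.06821143279707984)] d [  0.5   9.4 -25.8] w [ 1.64 -0.07 -0.03]
```

```bash
python3 -m creep '[{"jaw":35,"dx":0,"dy":0.5,"dz":-1.6,"wx":0.3,"wy":0,"wz":0},{"jaw":35,"dx":0,"dy":1,"dz":-3.2,"wx":0.6,"wy":0,"wz":0},{"jaw":35,"dx":0,"dy":1.5,"dz":-4.8,"wx":0.9,"wy":0,"wz":0},{"jaw":36,"dx":0,"dy":2,"dz":-6.4,"wx":1.2,"wy":0,"wz":0},{"jaw":37,"dx":0,"dy":2.5,"dz":-7.6,"wx":1.3,"wy":0,"wz":0},{"jaw":38,"dx":0,"dy":3,"dz":-9,"wx":1.4,"wy":0,"wz":0},{"jaw":39,"dx":0,"dy":3.4,"dz":-10.4,"wx":1.5,"wy":0,"wz":0},{"jaw":40,"dx":0,"dy":3.8,"dz":-11.8,"wx":1.6,"wy":0,"wz":0},{"jaw":42,"dx":0,"dy":4.3,"dz":-13.1,"wx":1.6,"wy":0,"wz":0},{"jaw":44,"dx":0,"dy":4.3,"dz":-13.1,"wx":1.6,"wy":0,"wz":0},{"jaw":46,"dx":0,"dy":4.3,"dz":-13.1,"wx":1.6,"wy":0,"wz":0},{"jaw":46,"dx":0,"dy":4.3,"dz":-13.1,"wx":1.6,"wy":0,"wz":0}]'
python3 - <<'E'
from h import *
cap("pics/side5.png");s=readout.state();A=R.from_euler("xyz",s["orientation"])
u=np.array([.0,np.sin(np.radians(80)),np.cos(np.radians(80))])
for k in(.01,.03,.06,.1): print(k,(A.inv().apply(u*k)*1000).round(1))
print((A.inv().apply([0,.08,.15])*1000).round(1), s["eef_pos"])
E
```

```text
clock: 22.0
eef_pos: [0.537, 0.1865, 0.0818]
orientation: [-0.699, 0.002, 3.122]
contact_force: [1.2, -0.3, 0.8]
width: 0.495
red [263.3 260.7] 7 at x=.535: [0.535  0.1988 0.0887] tilt 80.4 r 0.2104
0.01 [ 0.2 -8.7 -5. ]
0.03 [  0.6 -26.  -15. ]
0.06 [  1.1 -51.9 -30.1]
0.1 [  1.9 -86.5 -50.1]
[   1.3 -157.8   63.3] [0.53700912 0.1865304  0.08180553]
```

View pics/side5.png

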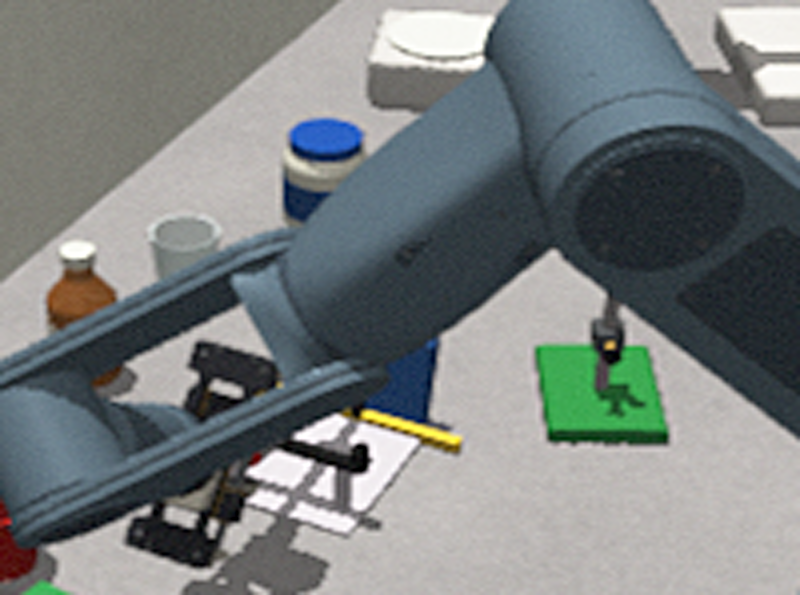

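The measured tilt is 80.4° and the contact force is about zero, so the rod is resting on the bar at (330,450). I'll withdraw along the rod axis until clear of its end, then go up.

```bash
python3 -m creep '[{"jaw":46,"dx":0,"dy":-4,"dz":-2.5,"wx":0,"wy":0,"wz":0},{"jaw":46,"dx":0,"dy":-9,"dz":-5,"wx":0,"wy":0,"wz":0},{"jaw":46,"dx":0,"dy":-14,"dz":-8,"wx":0,"wy":0,"wz":0},{"jaw":46,"dx":0,"dy":-20,"dz":-11.5,"wx":0,"wy":0,"wz":0},{"jaw":46,"dx":0,"dy":-26,"dz":-15,"wx":0,"wy":0,"wz":0},{"jaw":46,"dx":0,"dy":-32,"dz":-18.5,"wx":0,"wy":0,"wz":0},{"jaw":46,"dx":0,"dy":-36,"dz":-20.5,"wx":0,"wy":0,"wz":0},{"jaw":46,"dx":0,"dy":-40,"dz":-20,"wx":0,"wy":0,"wz":0},{"jaw":46,"dx":0,"dy":-50,"dz":-10,"wx":0,"wy":0,"wz":0},{"jaw":46,"dx":0,"dy":-63,"dz":5,"wx":0,"wy":0,"wz":0},{"jaw":46,"dx":0,"dy":-80,"dz":24,"wx":0,"wy":0,"wz":0},{"jaw":46,"dx":0,"dy":-100,"dz":47,"wx":0,"wy":0,"wz":0},{"jaw":46,"dx":0,"dy":-125,"dz":75,"wx":0,"wy":0,"wz":0},{"jaw":46,"dx":0,"dy":-150,"dz":105,"wx":0,"wy":0,"wz":0},{"jaw":46,"dx":0,"dy":-175,"dz":135,"wx":0,"wy":0,"wz":0},{"jaw":46,"dx":0,"dy":-195,"dz":160,"wx":0,"wy":0,"wz":0},{"jaw":46,"dx":0,"dy":-195,"dz":160,"wx":0,"wy":0,"wz":0},{"jaw":46,"dx":0,"dy":-195,"dz":160,"wx":0,"wy":0,"wz":0}]'
python3 - <<'E'
from h import *
cap()
t=cams.capture("top");s=cams.capture("side")
o=np.zeros((560,800,3),np.uint8);o[:,:400]=cv2.resize(t["color"],(400,560)) if 0 else cv2.resize(t["color"][130:305,190:315],(400,560),interpolation=2);o[:,400:]=cv2.resize(s["color"][150:325,200:325],(400,560),interpolation=2)
cv2.imwrite("pics/end.png",o[...,::-1])
E
```

```text
clock: 23.85
eef_pos: [0.5372, 0.2326, 0.3319]
orientation: [-0.702, 0.005, 3.121]
contact_force: [0.6, -0.1, -0.4]
width: 0.494
red [262.5 260.5] 14 at x=.535: [0.535  0.2042 0.0941] tilt 79.6 r 0.2175
```

View pics/end.png

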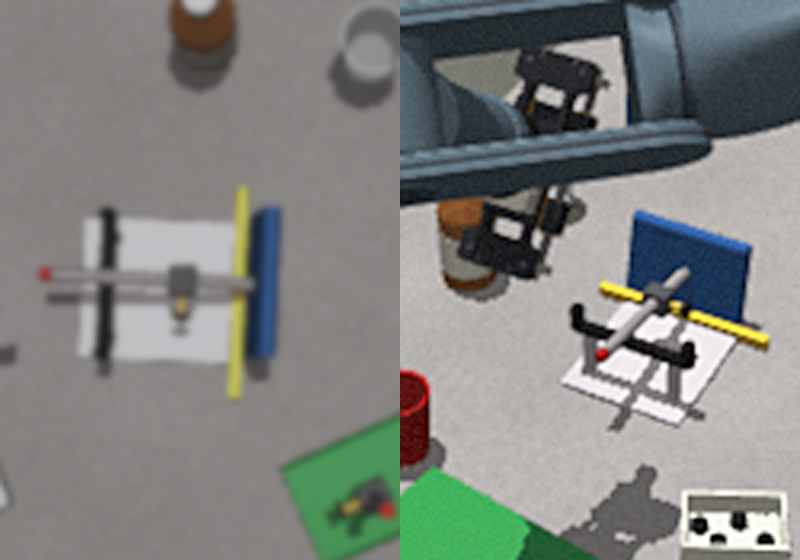

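The stand lies on the bar with its base against the stop, and the robot is clear. I'll run a quick check on the bystanders, then hand in.

```bash
python3 - <<'E'
from h import *
from rig import order
a=cv2.imread("pics/top0.png")[...,::-1];b=cams.capture("top")["color"]
for n,(x0,x1,y0,y1) in dict(bottle=(240,268,118,152),beaker=(292,322,126,160),jar=(350,392,143,184),cup=(148,180,147,178),tray=(156,196,253,300),driver=(370,402,238,294),box=(85,150,178,266),green1=(274,336,256,308),green2=(402,472,220,276)).items():
    print(n,np.mean(np.abs(a[y0:y1,x0:x1].astype(float)-b[y0:y1,x0:x1])).round(1),end="; ")
print(order.job_done())
E
```

```text
bottle 2.2; beaker 2.5; jar 2.1; cup 2.0; tray 4.7; driver 2.5; box 33.9; green1 2.3; green2 2.2; the job is handed in; nothing more can be done
None
```

The box reading is high, probably because the arm was in the way overhead. I'll check it in the side view.

```bash
python3 - <<'E'
from h import *
a=cv2.imread("pics/side0.png")[...,::-1];b=np.ascontiguousarray(cams.capture("side")["color"])
for i in(a,b):
    m=mask(dict(color=np.ascontiguousarray(i)),(50,80),(170,285,290,380));print(rect(m))
E
```

```text
the job is handed in; nothing more can be done
```

```bash
python3 - <<'E'
import cv2,numpy as np
a=cv2.imread("pics/side0.png")[150:325,200:325];b=cv2.resize(cv2.imread("pics/end.png")[:,400:],(125,175),interpolation=cv2.INTER_AREA)
f=lambda i:cv2.inRange(cv2.cvtColor(i,cv2.COLOR_BGR2HSV),(50,100,50),(80,255,255))[135:,:85]
print((f(a)>0).sum(),(f(b)>0).sum(),((f(a)>0)^(f(b)>0)).sum())
E
```

```text
1013 1009 4
```

The blue clamp stand is lying on its side, with the rod on the black padded bar and its base against the yellow stop. The job is handed in, at about 24 s of the 64 s limit.

- **Push:** I pushed the base with both open fingers until the arm stopped advancing and the force rose to 12 N. In the top view its front edge was parallel to the stop.
- **Tip:** I straddled the top of the rod with the jaws loosely open. The rear finger pushed it over the stop at about 10°/s, then about 5°/s from 60°. The front finger supported it past the balance point down to the bar, so it was never gripped or lifted. I then withdrew along the rod's axis and moved up.

**Last checks**
- **Stand:** the tilt measured 79.6° against the expected 80°. The final picture shows the rod near the middle of the bar, between the horns, and the robot touching nothing.
- **Bystanders:** the other objects and both green stands looked unchanged in the top view. The exception was the glove box, whose region differed strongly (33.9 against 2–5 for the rest), probably because the arm was above it.
- **Glove box:** I tried another capture after hand-in and it was refused. The saved side pictures show the visible part of the box unchanged, with 4 of about 1,010 pixels different.
- **First move:** my first move command was rejected for missing fields, and nothing moved.

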